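# Find the loose valve bolt and hold its service cover open

## Robot

A 6-joint arm with a two-finger parallel gripper is mounted at the origin on the work surface. World frame = base frame: x ahead of the robot, y to its left, z up, the work surface at z = 0. Lengths are in m, angles in rad, forces in N, time in s.
With the tool pointing down it reaches from about 0.425 to 0.95 m from the base axis. Payload 3.5 kg.
Tool frame: the origin (TCP) lies at the very end of the fingers, on their centre line; the grasp point (between the pads) lies 19 mm behind it; z points along the fingers, y is the direction in which the jaws open and shut (so a half turn about z gives the same grasp; the last joint's range is limited). The gripper opens to 85 mm and grips with 20 to 120 N. Pads are 22 mm wide; open, the fingers measure 114 mm over their backs; the gripper's body (76 mm by 85 mm) begins 54 mm behind the grasp point. The pads swing forward as they close: fully open they stand 13 mm farther back than shut.
Start: joints at [-1.346, 0.286, 1.577, -0, 1.279, -0.15], TCP at [0.247, -0.628, 0.231] pointing down, gripper open.
Joint ranges: [-2.77, 2.77], [-0.9, 2.22], [0.21, 2.48], [-1.53, 4.67], [0.24, 2.81], [-2.84, 2.84]. Speed limits (rad/s): [2.79, 2.79, 3.14, 3.14, 3.14, 3.14].

## Interface

Orientations are given as a rotation vector (axis times angle).
In Python, from bench import observe, get_image, camera_params, close_job, spot_in, silhouettes, tip_of gives the robot as it stands. The module is installed in compiled form; this text tells all that it offers.
- The arm moves only by the shell command python3 -m crank 'ROWS' [OPENING] [FORCE]. ROWS is JSON, a list of rows, each an object with "travel": the shift along the tool's x, y, z in mm, a list of three; "angular": the turn, a rotation vector about the tool's x, y, z in degrees, a list of three. In form: [{"travel": [x, y, z], "angular": [rx, ry, rz]}, ...]. A call has 1 to 12 rows; each row is the pose to reach, as a shift and turn from the pose commanded when the call began, along the tool's axes at that moment; what a row does not reach only later rows make up. A row lasts 1/8 s, in which the tool goes at most 62.5 mm and 10.7 degrees, less where a joint would pass 70% of its speed; a pose out of reach is approached as far as the arm can. A call with a gripper value outside its range is refused whole. OPENING is the closure, from 0 (fully open) to 1 (shut), set as the call begins (- or left out, the last holds). The fingers move at their own pace and stop on an object; FORCE is the grip in N (left out, the last holds). Time passes only in rows, so rows that repeat a pose let the fingers close. It gives the time, the measured TCP pose, the force and the opening at its end, in the units of the state.
- observe(): the state, without advancing time (a new reading comes with each control period).
- get_image(name): name is "scene" or "top"; returns the picture (384x512x3 uint8, blue, green, red); there is no depth.
- camera_params(name): a dict with "fx", "fy", "cx", "cy" (pixels), "R" (3x3) and "t" (3): a world point X has camera coordinates R X + t. Camera axes: x right, y down, z forward; pixel columns grow to the right and rows downward; lengths in m; the calibration is good to about 2 mm. A picture is of the moment at which its call begins. camera_params takes no time and is no camera call.
- close_job(): hands the job in, once; it reports no verdict.
Trained networks look in the newest picture that a camera, given by its name, has taken for a name from the list of things; names that differ only in an ending like _2 or _b are one class to them, and where a whole thing is asked for, a point or a joint stands for the part that bears it (a point fixed in the world has none). Each returns a list of dicts, best first, with "p" (0 to 1); they miss things now and then, are a little off and sometimes report something else, mostly with a low value. They report only what shows in the picture. A call takes as long as a camera call.
- spot_in(name, camera): "position" ([x, y, z] in m, in world coordinates, good to about 4 mm: the middle of the surface that is visible of it).
- silhouettes(name, camera): "region" (384x512 bool, what is visible of it).
- tip_of(name, camera): "position" ([x, y, z] in m, in world coordinates, good to about 4 mm: a listed point, or the origin of a listed thing).
The state is a dict: "t": time; "joints": joint angles; "joint_vel": joint speeds; "joint_efforts": joint torques, N m; "eef_pos": TCP position; "tool_rot": TCP orientation; "force": force on the tool from outside, world axes, zero at the start; "torque": the same for the moment, N m; "gripper_width": finger opening in m.
Only numpy, scipy, OpenCV 4.12 (cv2) and the standard library are available. Lean on these libraries where they do the work, as an engineer would, in place of code of your own. Each camera call takes 0.05 s, during which the arm holds its last target.

## Task

One of the three hold-down bolts on the valve bank has come loose: tap the bolt heads gently from above until you find the one that sinks. Then take the hinged service cover of that same valve in the gripper's fingers, lift its free end to about 60 degrees and finish holding it there, so that a colleague can reach the vent button underneath; its spring would snap it shut, so the program ends with the fingers still holding it. Keep the other two covers shut and leave the other things on the bench where they are.

Things in the scene. Friction and masses are not known exactly. Their poses are not given: they have to be found in the camera images.
- bank: fixed valve bank: 3 black valves (y = 78, 0, -78 mm) on an aluminium manifold 156 x 250 mm. Origin: centre of its underside on the bench; x along the valves away from the robot, y left, z up; turned up to 20 deg. Each valve 150 (x) x 54 mm, flat top at z = 74. On each: bolt at x = -56, hinged cover x = -23..46, plug connector x = 52..74 up to z = 92.
- bolt_left: left (+y) knurled steel bolt, head 20 mm across, 18 mm above the valve top. Origin: centre of the head's top (z = 92 mm at first); z up. Tight: solid, gives under 2 mm. The loose one (any of the three, they look alike) has lost the sleeve under its head, only an O-ring holds it up: pressed down it yields at 1 to 2 N, sinks 8 mm to a stop and stays down.
- bolt_middle: middle knurled steel bolt, head 20 mm across, 18 mm above the valve top. Origin: centre of the head's top (z = 92 mm at first); z up. Tight: solid, gives under 2 mm. The loose one (any of the three, they look alike) has lost the sleeve under its head, only an O-ring holds it up: pressed down it yields at 1 to 2 N, sinks 8 mm to a stop and stays down.
- bolt_right: right (-y) knurled steel bolt, head 20 mm across, 18 mm above the valve top. Origin: centre of the head's top (z = 92 mm at first); z up. Tight: solid, gives under 2 mm. The loose one (any of the three, they look alike) has lost the sleeve under its head, only an O-ring holds it up: pressed down it yields at 1 to 2 N, sinks 8 mm to a stop and stays down.
- cover_left: left (+y) grey cover, shut at first. Origin on its hinge, 4 mm over the valve top; shut, its axes are the bank's: hood x = -60..0 (4 mm thick lip at the top edge to -69), y = -15..15, z = -4..20 mm. Turns about its y, free end (by the bolt) up; z axis leans by the angle, stop 80 deg. A spring shuts it (1 N at the free end). Pinch its sides near the free end: it pivots in the fingers.
- cover_middle: middle grey cover, shut at first. Origin on its hinge, 4 mm over the valve top; shut, its axes are the bank's: hood x = -60..0 (4 mm thick lip at the top edge to -69), y = -15..15, z = -4..20 mm. Turns about its y, free end (by the bolt) up; z axis leans by the angle, stop 80 deg. A spring shuts it (1 N at the free end). Pinch its sides near the free end: it pivots in the fingers.
- cover_right: right (-y) grey cover, shut at first. Origin on its hinge, 4 mm over the valve top; shut, its axes are the bank's: hood x = -60..0 (4 mm thick lip at the top edge to -69), y = -15..15, z = -4..20 mm. Turns about its y, free end (by the bolt) up; z axis leans by the angle, stop 80 deg. A spring shuts it (1 N at the free end). Pinch its sides near the free end: it pivots in the fingers.
- sensor_a: bystander, loose, leave alone: flow sensor, black box 42 x 44 x 18 mm with blue fittings. Origin at its underside.
- sensor_b: bystander, loose, leave alone: flow sensor, like the other. Origin at its underside.
- rack: bystander, loose, leave alone: blue tube rack 105 x 200 x 64 mm with four capped tubes up to 116 mm. Origin at its underside.
- spare_bolt: bystander, loose, leave alone: spare bolt standing on the bench by the bank, 42 mm high. Origin at its underside.
- spare_cover: bystander, loose, leave alone: spare cover lying on the bench, 69 x 30 x 24 mm. Origin at its underside.
- screwdriver: bystander, loose, leave alone: screwdriver 180 mm long lying in front of the bank. Origin at its underside.
- carton: bystander, loose, leave alone: small carton 85 x 110 x 50 mm. Origin at its underside.
- grease_jar: bystander, loose, leave alone: jar 44 mm across, 45 mm high. Origin at its underside.

How it is judged:
On the way:
1. the loose bolt has been tapped and has sunk, all covers still shut (z of any of bolt_left, bolt_middle, bolt_right in the frame of bank below 0.0875 m and angle between each of cover_left, cover_middle, cover_right's own z axis and vertical below 0.15 rad), for 0.2 s.
At the end, for the whole second after the job is handed in: The loose bolt has sunk (4.5 mm or more); the same valve's cover is open more than 46 degrees (0.8 rad), at rest, held by the fingers (over 0.3 N of contact); the other two covers are shut (under 0.15 rad); the loose things lie within 30 mm of their starts (((z of bolt_left in the frame of bank below 0.0875 m and angle between cover_left's own z axis and vertical above 0.8 rad and contact force between the fingers and cover_left above 0.3 N and angular speed of cover_left below 0.3 rad/s and angle between each of cover_middle, cover_right's own z axis and vertical below 0.15 rad) or (z of bolt_middle in the frame of bank below 0.0875 m and angle between cover_middle's own z axis and vertical above 0.8 rad and contact force between the fingers and cover_middle above 0.3 N and angular speed of cover_middle below 0.3 rad/s and angle between each of cover_left, cover_right's own z axis and vertical below 0.15 rad) or (z of bolt_right in the frame of bank below 0.0875 m and angle between cover_right's own z axis and vertical above 0.8 rad and contact force between the fingers and cover_right above 0.3 N and angular speed of cover_right below 0.3 rad/s and angle between each of cover_left, cover_middle's own z axis and vertical below 0.15 rad)) and distance of each of sensor_a, sensor_b, rack, spare_bolt, spare_cover, screwdriver, carton, grease_jar from where it was at the start of the episode below 0.03 m); the arm keeps its last pose, push and grip.
It fails at once if a cover is lifted (over 0.3 rad) although its own bolt has not been found loose ((angle between cover_left's own z axis and vertical above 0.3 rad and not (z of bolt_left in the frame of bank below 0.0875 m)) or (angle between cover_middle's own z axis and vertical above 0.3 rad and not (z of bolt_middle in the frame of bank below 0.0875 m)) or (angle between cover_right's own z axis and vertical above 0.3 rad and not (z of bolt_right in the frame of bank below 0.0875 m))).
It fails at once if a bolt is struck hard (over 80 N) (contact force between the arm and bolt_left above 80 N or contact force between the arm and bolt_middle above 80 N or contact force between the arm and bolt_right above 80 N).
It fails at once if a loose thing on the bench has been moved by more than 30 mm (distance of any of sensor_a, sensor_b, rack, spare_bolt, spare_cover, screwdriver, carton, grease_jar from where it was at the start of the episode above 0.03 m).
It also fails if it takes over 48 s, if anything falls off the work surface, if the arm or the gripper's body presses on something with over 40 N, if the wrist force passes 120 N, or if a joint passes its speed limit or range.

## Working session

There is one attempt and no reset: what is moved stays moved. The work goes in short steps, Python scripts to look and compute and a shell command to move; the robot and the scene stay as the last step left them, time stands still between calls to the robot, and variables do not carry over. Pictures are saved under pics/ and viewed, and the job is handed in when it is done.

```bash
mkdir -p pics
python3 - <<'E'
from bench import *
import cv2,numpy as np
s=observe();print({k:np.round(v,4) for k,v in s.items()})
for c in("scene","top"):
    cv2.imwrite(f"pics/{c}0.png",get_image(c)); p=camera_params(c); print(c,{k:np.round(v,3).tolist() for k,v in p.items()})
for n in["bank","bolt_left","bolt_middle","bolt_right","cover_left","cover_middle","cover_right"]:
    for c in("top","scene"):
        print(n,c,[(round(d["p"],2),np.round(d["position"],4).tolist()) for d in tip_of(n,c)[:4]])
E
```

```text
{'t': np.float64(0.0), 'joints': array([-1.346 ,  0.2872,  1.5782, -0.    ,  1.2786, -0.15  ]), 'joint_vel': array([-0.0013,  0.0007,  0.0006,  0.0009, -0.0017, -0.0002]), 'joint_efforts': array([-2.00000e-04, -4.05988e+01, -2.92622e+01, -2.00000e-04,
        6.00000e-03,  0.00000e+00]), 'eef_pos': array([ 0.247 , -0.6275,  0.2299]), 'tool_rot': array([-3.0843e+00, -5.8490e-01,  1.0000e-04]), 'force': array([-0.0023,  0.4721,  0.4261]), 'torque': array([ 0.0157, -0.0211,  0.0319]), 'gripper_width': np.float64(0.0853)}
scene {'fx': 435.012, 'fy': 435.012, 'cx': 258.346, 'cy': 192.256, 'R': [[-0.189, 0.982, 0.004], [0.534, 0.106, -0.839], [-0.824, -0.157, -0.544]], 't': [0.044, -0.227, 1.654]}
top {'fx': 424.264, 'fy': 424.264, 'cx': 255.155, 'cy': 184.047, 'R': [[-0.016, -1.0, -0.022], [-0.996, 0.018, -0.086], [0.087, 0.021, -0.996]], 't': [0.095, 0.556, 0.988]}
bank top [(0.95, [0.5845, -0.0338, -0.0012])]
bank scene [(0.85, [0.5838, -0.0246, 0.0016]), (0.44, [0.6264, -0.0282, 0.0778])]
bolt_left top [(0.41, [0.523, 0.0509, 0.0905])]
bolt_left scene [(0.62, [0.5233, 0.0507, 0.0911])]
bolt_middle top [(0.51, [0.527, -0.0262, 0.0956])]
bolt_middle scene [(0.41, [0.5313, -0.0353, 0.0877])]
bolt_right top [(0.57, [0.5317, -0.1044, 0.0941])]
bolt_right scene [(0.54, [0.5304, -0.1057, 0.0921])]
cover_left top [(0.57, [0.6266, 0.0509, 0.0778])]
cover_left scene [(0.55, [0.625, 0.0535, 0.0826]), (0.51, [0.4368, 0.117, 0.0024])]
cover_middle top [(0.61, [0.6306, -0.0225, 0.0796])]
cover_middle scene [(0.76, [0.6288, -0.0267, 0.0748])]
cover_right top [(0.57, [0.6315, -0.1048, 0.0745])]
cover_right scene [(0.8, [0.631, -0.103, 0.0804])]
```

View pics/top0.png

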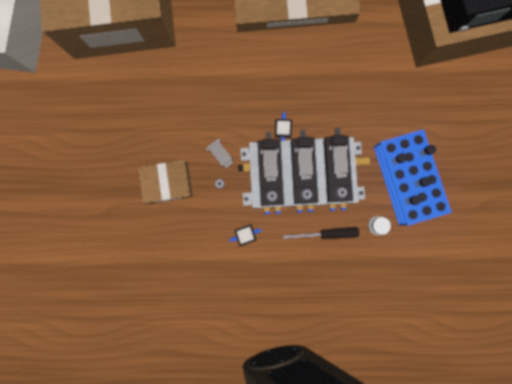

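View pics/scene0.png

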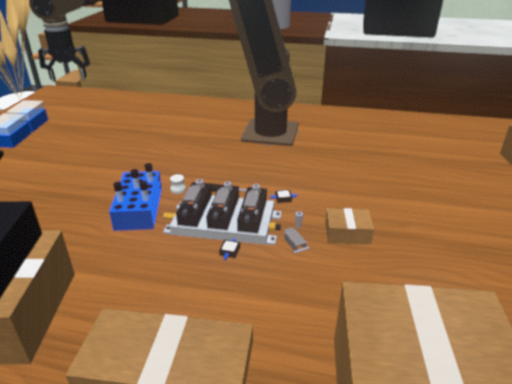

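```bash
cat > h.py <<'E'
from bench import *
import numpy as np,cv2
from scipy.spatial.transform import Rotation as Ro
def ray(c,u,v,z):
    p=camera_params(c);R=np.array(p["R"]);t=np.array(p["t"])
    C=-R.T@t;d=R.T@np.array([(u-p["cx"])/p["fx"],(v-p["cy"])/p["fy"],1]);return C+d*(z-C[2])/d[2]
def proj(c,X):
    p=camera_params(c);q=np.array(p["R"])@X+np.array(p["t"]);return p["fx"]*q[0]/q[2]+p["cx"],p["fy"]*q[1]/q[2]+p["cy"]
E
python3 - <<'E'
from h import *
from scipy.optimize import least_squares
P={"bank":(0,0,0)}
for n,y in(("left",.078),("middle",0),("right",-.078)):
    P["bolt_"+n]=(-.056,y,.092);P["cover_"+n]=(.046,y,.078)
A=[];B=[]
get_image("top");get_image("scene")
for rep in range(1):
  for n in P:
    for c in("top","scene"):
        for d in tip_of(n,c)[:3]:
            q=np.array(d["position"])
            if abs(q[2]-P[n][2])<.015: A.append(P[n]);B.append(q);
A=np.array(A);B=np.array(B)
def f(x):
    c,s=np.cos(x[2]),np.sin(x[2]);return np.r_[x[0]+c*A[:,0]-s*A[:,1]-B[:,0],x[1]+s*A[:,0]+c*A[:,1]-B[:,1]]
r=least_squares(f,[.58,-.03,.05],loss="soft_l1",f_scale=.004);x=r.x
print(x[:2],np.degrees(x[2]));print(np.round(1000*f(x).reshape(2,-1).T,1).tolist())
im=get_image("top");big=cv2.resize(im[120:220,230:380],None,fx=5,fy=5,interpolation=cv2.INTER_CUBIC)
T=lambda p:np.array([x[0]+np.cos(x[2])*p[0]-np.sin(x[2])*p[1],x[1]+np.sin(x[2])*p[0]+np.cos(x[2])*p[1],p[2]])
for n,p in list(P.items())+[(0,(sx*.078,sy*.125,.02)) for sx in(1,-1) for sy in(1,-1)]+[(0,(-.023,y,.098)) for y in(.078,0,-.078)]:
    u,v=proj("top",T(p));cv2.circle(big,(int((u-230+.5)*5),int((v-120+.5)*5)),3,(0,0,255),-1)
cv2.imwrite("pics/fit.png",big)
E
```

```text
[ 0.58437444 -0.02754065] 1.1425220976742538
[[-0.4, 5.0], [-2.0, -0.3], [3.8, -1.5], [0.2, -0.9], [2.1, 0.3], [-1.7, 1.0], [2.2, -0.4], [-1.8, 4.4], [-0.5, -4.1], [-0.5, 5.5], [-2.9, -2.1], [1.4, -3.2], [-1.1, 0.5], [1.9, -0.8]]
```

View pics/fit.png

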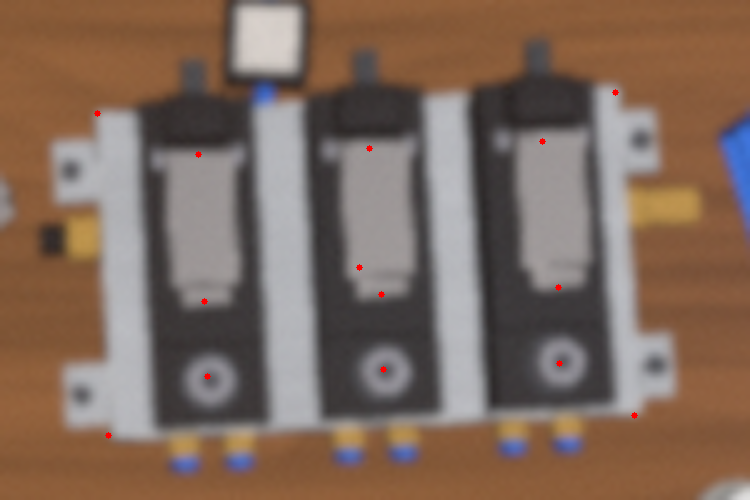

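Run:
```python
from h import *
from scipy.optimize import least_squares
px=lambda u,v:(u/5-.5+230,v/5-.5+120)
M=[((209,380),(-.056,-.078,.092)),((385,371),(-.056,0,.092)),((562,362),(-.056,.078,.092)),
((205,302),(-.023,-.078,.098)),((383,295),(-.023,0,.098)),((560,287),(-.023,.078,.098))]
B=np.array([ray("top",*px(*m[0]),m[1][2]) for m in M]);A=np.array([m[1] for m in M])
def f(x):
    c,s=np.cos(x[2]),np.sin(x[2]);return np.r_[x[0]+c*A[:,0]-s*A[:,1]-B[:,0],x[1]+s*A[:,0]+c*A[:,1]-B[:,1]]
r=least_squares(f,[.58,-.03,.05]);x=r.x;print(x,np.degrees(x[2]));print(np.round(1000*f(x).reshape(2,-1).T,1).tolist())
s=get_image("scene");cv2.imwrite("pics/s2.png",cv2.resize(s[170:260,100:320],None,fx=3.5,fy=3.5,interpolation=cv2.INTER_CUBIC))
```

```text
[ 0.50515848 -0.03010529  3.17043309] 181.65243554689084
[[33.6, 0.7], [33.2, 0.8], [32.9, 1.2], [-33.7, -1.5], [-33.1, -0.7], [-32.9, -0.6]]
```

```bash
python3 - <<'E'
from h import *
from scipy.optimize import least_squares
px=lambda u,v:(u/5-.5+230,v/5-.5+120)
M=[((209,380),(-.056,.078,.092)),((385,371),(-.056,0,.092)),((562,362),(-.056,-.078,.092)),
((205,302),(-.023,.078,.098)),((383,295),(-.023,0,.098)),((560,287),(-.023,-.078,.098))]
B=np.array([ray("top",*px(*m[0]),m[1][2]) for m in M]);A=np.array([m[1] for m in M])
def f(x):
    c,s=np.cos(x[2]),np.sin(x[2]);return np.r_[x[0]+c*A[:,0]-s*A[:,1]-B[:,0],x[1]+s*A[:,0]+c*A[:,1]-B[:,1]]
r=least_squares(f,[.58,-.03,.05]);x=r.x;print(x,np.degrees(x[2]));print(np.round(1000*f(x).reshape(2,-1).T,1).tolist())
x=np.array([(x[0]+.5844)/2,(x[1]-.0275)/2,x[2]])
open("h.py","a").write(f"""
X={x.tolist()}
BR=Ro.from_euler("z",X[2])
def W(p): return BR.apply(p)+np.array([X[0],X[1],0])
def toB(p): return BR.inv().apply(np.array(p)-np.array([X[0],X[1],0]))
def plan(pb,tilt=0):
    s=observe();T=Ro.from_rotvec(s["tool_rot"])
    G=BR*Ro.from_euler("y",tilt,degrees=True)*Ro.from_euler("x",180,degrees=True)
    print("now bank mm",np.round(1000*toB(s["eef_pos"]),1),"travel",np.round(1000*T.inv().apply(W(pb)-s["eef_pos"]),1),"ang",np.round((T.inv()*G).as_rotvec(degrees=True),2),"F",np.round(s["force"],2),"t",s["t"])
""")
E
python3 -c "
from h import *
plan([-.056,0,.13]);plan([-.056,.078,.13]);plan([-.056,-.078,.13]);print(X)"
```

```text
[ 0.58412601 -0.02784068  0.02849936] 1.6328932916166177
[[0.6, -0.3], [0.2, -0.1], [-0.1, 0.3], [-0.7, -0.5], [-0.1, 0.3], [0.0, 0.4]]
now bank mm [-354.1 -590.6  231.3] travel [ 480.9 -454.3  101.3] ang [ 0.    0.   19.84] F [-0.01  0.48  0.16] t 1.7
now bank mm [-354.1 -590.6  231.3] travel [ 507.4 -527.7  101.3] ang [ 0.    0.   19.84] F [-0.01  0.48  0.16] t 1.7
now bank mm [-354.1 -590.6  231.3] travel [ 454.4 -381.   101.3] ang [ 0.    0.   19.84] F [-0.01  0.48  0.16] t 1.7
[0.5842630072827575, -0.027670338402323726, 0.028499364272437898]
```

```bash
python3 -m crank '[{"travel":[20,-17,0],"angular":[0,0,1]},{"travel":[60,-50,0],"angular":[0,0,3]},{"travel":[105,-88,0],"angular":[0,0,5]},{"travel":[150,-126,0],"angular":[0,0,7]},{"travel":[195,-164,0],"angular":[0,0,9]},{"travel":[240,-202,0],"angular":[0,0,11]},{"travel":[285,-240,0],"angular":[0,0,13]},{"travel":[330,-278,0],"angular":[0,0,15]},{"travel":[375,-315,0],"angular":[0,0,17]},{"travel":[415,-348,20],"angular":[0,0,19]},{"travel":[445,-373,60],"angular":[0,0,19.84]},{"travel":[454.4,-381,90],"angular":[0,0,19.84]}]' 1 20; python3 -c "
from h import *
plan([-.056,-.078,.1])"
```

```text
t: 3.2
eef_pos: [0.5309, -0.1049, 0.1401]
tool_rot: [-3.141, -0.049, 0.0]
force: [0.2, 0.0, 0.2]
gripper_width: -0.0001
now bank mm [-55.5 -75.7 140.1] travel [-0.5  2.4 40.1] ang [-0.02  0.02  0.17] F [0.18 0.02 0.19] t 3.2
```

```bash
python3 -m crank '[{"travel":[0,1,20],"angular":[0,0,0]},{"travel":[0,1,35],"angular":[0,0,0]},{"travel":[0,1,42],"angular":[0,0,0]},{"travel":[0,1,42],"angular":[0,0,0]}]'; python3 -c "
from h import *
plan([-.056,-.078,.092])"
```

```text
t: 3.7
eef_pos: [0.5305, -0.1085, 0.0994]
tool_rot: [-3.141, -0.044, 0.0]
force: [0.4, -0.1, 0.4]
gripper_width: 0.0001
now bank mm [-56.  -79.3  99.4] travel [ 0.  -1.3  7.4] ang [-0.    0.   -0.03] F [ 0.39 -0.06  0.43] t 3.7
```

```bash
python3 -m crank '[{"travel":[0,-1,3],"angular":[0,0,0]},{"travel":[0,-1,5],"angular":[0,0,0]},{"travel":[0,-1,6.5],"angular":[0,0,0]},{"travel":[0,-1,7.5],"angular":[0,0,0]},{"travel":[0,-1,8.5],"angular":[0,0,0]},{"travel":[0,-1,8.5],"angular":[0,0,0]}]'; python3 -c "
from h import *
plan([-.056,-.078,.092])"
```

```text
t: 4.45
eef_pos: [0.5306, -0.1072, 0.0918]
tool_rot: [-3.141, -0.045, 0.001]
force: [-3.1, 1.5, 5.4]
gripper_width: 0.0
now bank mm [-55.9 -78.   91.8] travel [-0.1 -0.  -0.2] ang [-0.    0.03  0.01] F [-3.1   1.55  5.39] t 4.45
```

```bash
python3 -m crank '[{"travel":[0,0,1],"angular":[0,0,0]},{"travel":[0,0,2],"angular":[0,0,0]},{"travel":[0,0,2],"angular":[0,0,0]}]'; python3 -c "
from h import *
plan([-.056,-.078,.092])"
```

```text
t: 4.82
eef_pos: [0.5306, -0.1073, 0.0917]
tool_rot: [-3.141, -0.046, 0.002]
force: [-6.5, 2.4, 14.7]
gripper_width: 0.0002
now bank mm [-55.9 -78.   91.7] travel [-0.1 -0.  -0.3] ang [-0.01  0.09  0.03] F [-6.55  2.43 14.65] t 4.825
```

Right bolt is solid: 15 N with no travel. Next, the middle one.

```bash
python3 -m crank '[{"travel":[0,0,-10],"angular":[0,0,0]},{"travel":[0,-10,-18],"angular":[0,0,0]},{"travel":[0,-40,-18],"angular":[0,0,0]},{"travel":[0,-68,-18],"angular":[0,0,0]},{"travel":[0,-78,-15],"angular":[0,0,0]},{"travel":[0,-78,-10],"angular":[0,0,0]},{"travel":[0,-78,-10],"angular":[0,0,0]},{"travel":[0,-78,-10],"angular":[0,0,0]}]'; python3 -c "
from h import *
plan([-.056,0,.092])"
```

```text
t: 5.82
eef_pos: [0.5284, -0.03, 0.0987]
tool_rot: [3.141, 0.043, -0.0]
force: [1.4, 0.2, 0.5]
gripper_width: 0.0002
now bank mm [-55.9  -0.7  98.7] travel [-0.1 -0.7  6.7] ang [ 0.    0.01 -0.06] F [1.36 0.22 0.47] t 5.825
```

```bash
python3 -m crank '[{"travel":[0,-0.7,3],"angular":[0,0,0]},{"travel":[0,-0.7,5],"angular":[0,0,0]},{"travel":[0,-0.7,6.5],"angular":[0,0,0]},{"travel":[0,-0.7,8],"angular":[0,0,0]},{"travel":[0,-0.7,9],"angular":[0,0,0]},{"travel":[0,-0.7,10],"angular":[0,0,0]},{"travel":[0,-0.7,10],"angular":[0,0,0]}]'; python3 -c "
from h import *
plan([-.056,0,.092])"
```

```text
t: 6.7
eef_pos: [0.5283, -0.0287, 0.0917]
tool_rot: [3.141, 0.046, -0.003]
force: [-7.6, 1.4, 15.0]
gripper_width: 0.0001
now bank mm [-56.    0.6  91.7] travel [-0.   0.6 -0.3] ang [0.01 0.12 0.04] F [-7.58  1.43 15.02] t 6.7
```

Middle bolt is solid too, at 15 N. Next, the left one.

```bash
python3 -m crank '[{"travel":[0,0,-10],"angular":[0,0,0]},{"travel":[0,-10,-18],"angular":[0,0,0]},{"travel":[0,-40,-18],"angular":[0,0,0]},{"travel":[0,-68,-18],"angular":[0,0,0]},{"travel":[0,-78,-15],"angular":[0,0,0]},{"travel":[0,-78,-10],"angular":[0,0,0]},{"travel":[0,-78,-10],"angular":[0,0,0]},{"travel":[0,-78,-10],"angular":[0,0,0]}]'; python3 -m crank '[{"travel":[0,0,3],"angular":[0,0,0]},{"travel":[0,0,5],"angular":[0,0,0]},{"travel":[0,0,6.5],"angular":[0,0,0]},{"travel":[0,0,8],"angular":[0,0,0]},{"travel":[0,0,9],"angular":[0,0,0]},{"travel":[0,0,10],"angular":[0,0,0]},{"travel":[0,0,10],"angular":[0,0,0]}]'; python3 -c "
from h import *
plan([-.056,0.078,.092])"
```

```text
t: 7.7
eef_pos: [0.5261, 0.0487, 0.0987]
tool_rot: [3.141, 0.043, -0.0]
force: [-0.0, -0.5, 0.3]
gripper_width: -0.0001
t: 8.57
eef_pos: [0.5261, 0.0495, 0.0888]
tool_rot: [-3.141, -0.045, -0.001]
force: [-0.7, 0.1, 0.6]
gripper_width: 0.0003
now bank mm [-55.9  78.8  88.8] travel [-0.1  0.8 -3.2] ang [-0.01 -0.02 -0.  ] F [-0.69  0.11  0.64] t 8.575
```

It sinks at under 1 N, so I'll press it down to the stop.

```bash
python3 -m crank '[{"travel":[0,0.5,1.5],"angular":[0,0,0]},{"travel":[0,0.5,3],"angular":[0,0,0]},{"travel":[0,0.5,4.5],"angular":[0,0,0]},{"travel":[0,0.5,5.5],"angular":[0,0,0]},{"travel":[0,0.5,6.5],"angular":[0,0,0]},{"travel":[0,0.5,6.5],"angular":[0,0,0]}]'; python3 -c "
from h import *
plan([-.056,0.078,.082])"
```

```text
t: 9.32
eef_pos: [0.5263, 0.0491, 0.0836]
tool_rot: [-3.141, -0.045, 0.0]
force: [-2.8, 0.9, 7.0]
gripper_width: 0.0001
now bank mm [-55.8  78.4  83.6] travel [-0.2  0.4  1.6] ang [-0.01  0.02  0.01] F [-2.79  0.87  6.97] t 9.325
```

```bash
python3 -m crank '[{"travel":[0,0.4,-10],"angular":[0,0,0]},{"travel":[0,0.4,-35],"angular":[0,0,0]},{"travel":[5,0.4,-50],"angular":[0,0,0]},{"travel":[25,0.4,-50],"angular":[0,0,0]},{"travel":[45,0.4,-50],"angular":[0,0,0]},{"travel":[52.8,0.4,-50],"angular":[0,0,0]},{"travel":[52.8,0.4,-50],"angular":[0,0,0]},{"travel":[52.8,0.4,-50],"angular":[0,0,0]}]' 0.3
python3 - <<'E'
from h import *
plan([-.003,0.078,.077])
a=get_image("top");b=get_image("scene")
cv2.imwrite("pics/pre.png",np.hstack([cv2.resize(a[100:240,220:390],(480,395)),cv2.resize(b[150:270,140:300],(320,240)).repeat(1,0) if 0 else cv2.resize(b[100:260,150:278],(316,395))]))
E
```

```text
t: 10.32
eef_pos: [0.5781, 0.0501, 0.1319]
tool_rot: [-3.141, -0.045, 0.002]
force: [0.2, -0.7, 0.0]
gripper_width: 0.0598
now bank mm [ -3.9  77.9 131.9] travel [ 1.  -0.1 54.9] ang [-0.01  0.07  0.01] F [ 0.18 -0.68  0.02] t 10.325
```

View pics/pre.png

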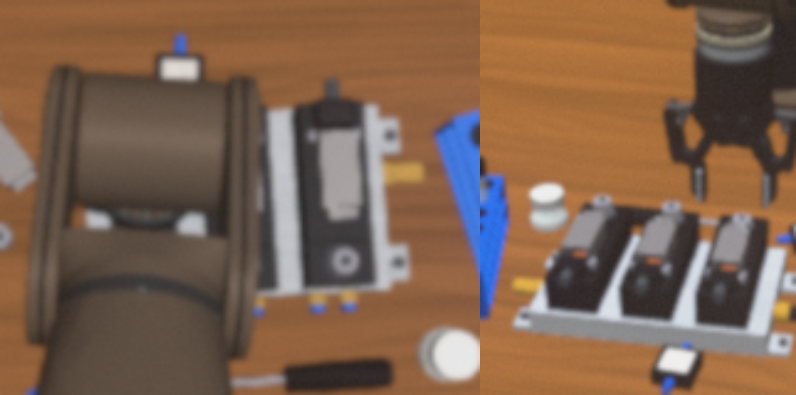

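The scene view shows the open fingers, at about (700,185) and (768,185) in the montage, above the left valve's cover at (733,240). The covers are shut. Descending now.

```bash
python3 -m crank '[{"travel":[1,0,15],"angular":[0,0,0]},{"travel":[1,0,30],"angular":[0,0,0]},{"travel":[1,0,42],"angular":[0,0,0]},{"travel":[1,0,50],"angular":[0,0,0]},{"travel":[1,0,54],"angular":[0,0,0]},{"travel":[1,0,54],"angular":[0,0,0]},{"travel":[1,0,54],"angular":[0,0,0]}]'; python3 -c "
from h import *
plan([-.003,0.078,.077])"
```

```text
t: 11.3
eef_pos: [0.5803, 0.05, 0.0789]
tool_rot: [3.141, 0.045, 0.002]
force: [0.1, -0.7, -0.8]
gripper_width: 0.0598
now bank mm [-1.7 77.8 78.9] travel [-1.3 -0.2  1.9] ang [ 0.01 -0.06  0.  ] F [ 0.1  -0.73 -0.79] t 11.3
```

```bash
python3 -m crank '[{"travel":[-1,0,1],"angular":[0,0,0]},{"travel":[-1,0,1],"angular":[0,0,0]},{"travel":[-1,0,1],"angular":[0,0,0]},{"travel":[-1,0,1],"angular":[0,0,0]},{"travel":[-1,0,1],"angular":[0,0,0]},{"travel":[-1,0,1],"angular":[0,0,0]}]' 1 35; python3 -c "
from h import *
plan([-.003,0.078,.077])"
```

```text
t: 12.05
eef_pos: [0.5788, 0.0498, 0.0776]
tool_rot: [3.141, 0.045, -0.0]
force: [-3.0, -2.5, 4.6]
gripper_width: 0.0292
now bank mm [-3.3 77.6 77.6] travel [ 0.3 -0.4  0.6] ang [0.03 0.02 0.01] F [-2.99 -2.52  4.65] t 12.05
```

```bash
python3 -m crank '[{"travel":[1.2,0,-4.2],"angular":[0,0,0]},{"travel":[2.8,0,-8.3],"angular":[0,0,0]},{"travel":[4.8,0,-12.3],"angular":[0,0,0]},{"travel":[7,0,-16],"angular":[0,0,0]},{"travel":[9.7,0,-19.6],"angular":[0,0,0]},{"travel":[12.6,0,-22.9],"angular":[0,0,0]},{"travel":[12.6,0,-22.9],"angular":[0,0,0]}]'
python3 - <<'E'
from h import *
plan([-.003,0.078,.077])
b=get_image("scene");cv2.imwrite("pics/l1.png",cv2.resize(b[130:250,160:300],(700,600),interpolation=cv2.INTER_CUBIC))
E
```

```text
t: 12.92
eef_pos: [0.5912, 0.0503, 0.1003]
tool_rot: [3.141, 0.045, -0.002]
force: [-0.5, -4.2, -9.0]
gripper_width: 0.0293
now bank mm [  9.1  77.7 100.3] travel [-12.1  -0.3  23.3] ang [0.02 0.06 0.01] F [-0.51 -4.17 -9.04] t 12.925
```

View pics/l1.png

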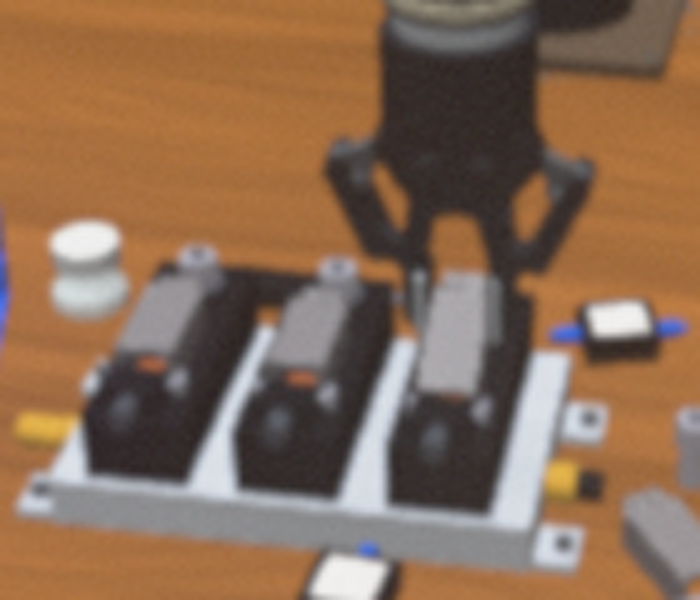

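The left cover's free end is up between the fingers at (460,300), and the other two covers are shut. I'll continue along the arc.

```bash
python3 -m crank '[{"travel":[3.1,0,-3],"angular":[0,0,0]},{"travel":[6.6,0,-5.8],"angular":[0,0,0]},{"travel":[10.2,0,-8.2],"angular":[0,0,0]},{"travel":[10.2,0,-8.2],"angular":[0,0,0]}]'; python3 -c "
from h import *
plan([-.003,0.078,.077])"
```

```text
t: 13.48
eef_pos: [0.6005, 0.0505, 0.108]
tool_rot: [3.141, 0.045, -0.005]
force: [-1.8, -5.6, -9.0]
gripper_width: 0.029
now bank mm [ 18.5  77.7 108. ] travel [-21.4  -0.3  31.1] ang [0.01 0.2  0.01] F [-1.82 -5.61 -8.96] t 13.475
```

Forces are steady. Going on to about 62 degrees.

```bash
python3 -m crank '[{"travel":[3.9,0,-2.1],"angular":[0,0,0]},{"travel":[7.9,0,-3.9],"angular":[0,0,0]},{"travel":[12.1,0,-5.3],"angular":[0,0,0]},{"travel":[13.8,0,-5.8],"angular":[0,0,0]},{"travel":[13.8,0,-5.8],"angular":[0,0,0]},{"travel":[13.8,0,-5.8],"angular":[0,0,0]}]'
python3 - <<'E'
from h import *
plan([-.003,0.078,.077])
b=get_image("scene");cv2.imwrite("pics/l2.png",cv2.resize(b[130:250,160:300],(700,600),interpolation=cv2.INTER_CUBIC))
E
```

```text
t: 14.22
eef_pos: [0.6132, 0.0509, 0.1139]
tool_rot: [3.141, 0.045, -0.01]
force: [-4.7, -5.2, -7.6]
gripper_width: 0.0297
now bank mm [ 31.2  77.8 113.9] travel [-33.9  -0.3  37.1] ang [0.01 0.38 0.01] F [-4.69 -5.24 -7.57] t 14.225
```

View pics/l2.png

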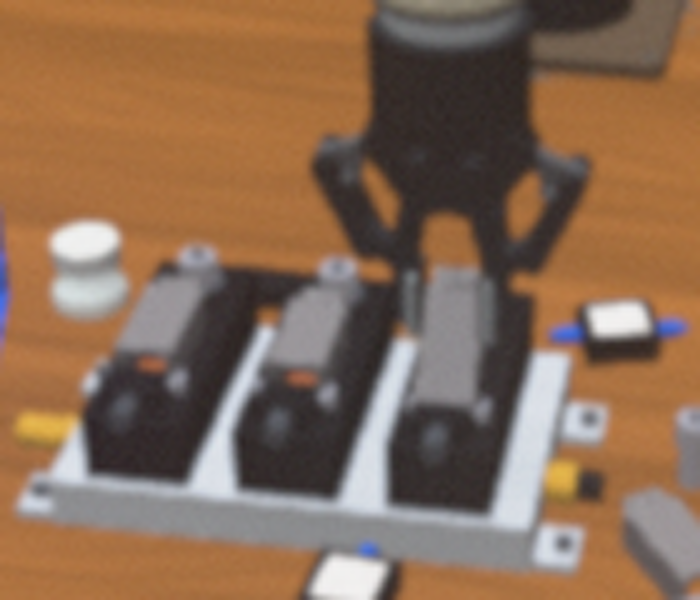

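Run:
```python
from h import *
b=get_image("scene")
big=cv2.resize(b[130:250,160:300],(700,600),interpolation=cv2.INTER_CUBIC)
out=[]
for a in(45,52,60,68):
    im=big.copy();c,s=np.cos(np.radians(a)),np.sin(np.radians(a))
    for p in[(-69,0,20),(-60,-15,20),(-60,15,20),(0,-15,20),(0,15,20),(-60,-15,-4),(-60,15,-4)]:
        q=W(np.array([46+p[0]*c+p[2]*s,78+p[1],78-p[0]*s+p[2]*c])/1000);u,v=proj("scene",q)
        cv2.circle(im,(int((u-160+.5)*5),int((v-130+.5)*5)),3,(0,0,255),-1)
    cv2.putText(im[230:],str(a),(360,20),0,.7,(255,255,255),2);out.append(im[230:440,350:550])
cv2.imwrite("pics/ang.png",cv2.resize(np.hstack(out),(800,210)))
for n in("left","middle","right"):
    for nm in("cover_","bolt_"):print(nm+n,[(round(d["p"],2),np.round(1000*toB(d["position"]),1).tolist()) for d in spot_in(nm+n,"scene")[:2]])
```

```text
cover_left [(0.57, [37.6, 79.3, 117.7])]
bolt_left []
cover_middle [(0.59, [17.3, 2.5, 96.4])]
bolt_middle [(0.55, [-51.1, -0.4, 85.0])]
cover_right [(0.78, [18.2, -74.5, 96.1])]
bolt_right []
```

View pics/ang.png

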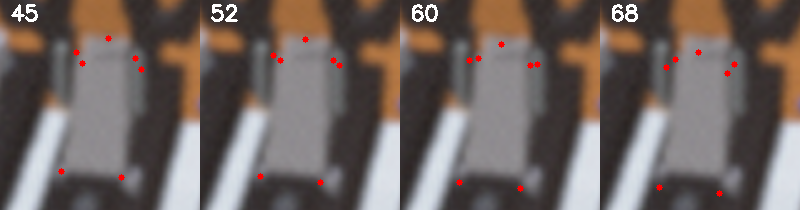

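Run:
```python
from h import *
b=get_image("scene")
im=cv2.resize(b[170:230,170:270],(800,480),interpolation=cv2.INTER_CUBIC)
def dot(q,col):
    u,v=proj("scene",W(np.array(q)/1000.));cv2.circle(im,(int((u-170+.5)*8),int((v-170+.5)*8)),2,col,-1)
for y in(0,-78):
    for p in[(-69,0,20),(-60,-15,20),(-60,15,20),(0,-15,20),(0,15,20)]: dot((46+p[0],y+p[1],78+p[2]),(0,0,255))
for y in(78,0,-78):
    for sx in(-75,75):
        for sy in(-27,27): dot((sx,y+sy,74),(0,255,0))
    dot((-56,y,92),(255,255,0))
cv2.imwrite("pics/ov.png",im)
```

```text
(no output)
```

View pics/ov.png

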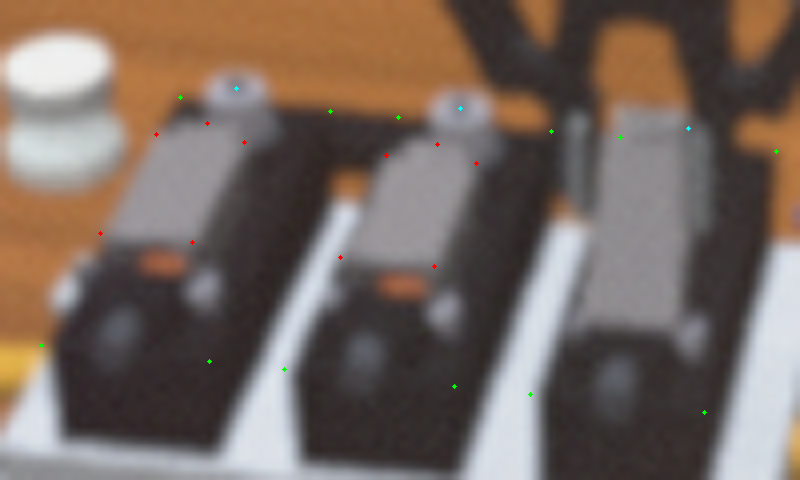

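Position-based estimates put the cover between 45 and 62 degrees. I'll lift it further for margin over 46 degrees and then look again.

```bash
python3 -m crank '[{"travel":[3,0,-0.6],"angular":[0,0,0]},{"travel":[6,0,-1.1],"angular":[0,0,0]},{"travel":[9,0,-1.5],"angular":[0,0,0]},{"travel":[9,0,-1.5],"angular":[0,0,0]},{"travel":[9,0,-1.5],"angular":[0,0,0]}]'
python3 - <<'E'
from h import *
plan([-.003,0.078,.077])
from scipy.optimize import minimize_scalar
b=get_image("scene")
im=cv2.resize(b[170:230,200:290],(720,480),interpolation=cv2.INTER_CUBIC);out=[]
for a in(48,56,64,72):
    k=im.copy();c,s=np.cos(np.radians(a)),np.sin(np.radians(a))
    for p in[(-69,0,20),(-60,-15,20),(-60,15,20),(0,-15,20),(0,15,20)]:
        q=W(np.array([46+p[0]*c+p[2]*s,78+p[1],78-p[0]*s+p[2]*c])/1000);u,v=proj("scene",q)
        cv2.circle(k,(int((u-200+1.5)*8),int((v-170+1.6)*8)),3,(0,0,255),-1)
    cv2.putText(k,str(a),(330,330),0,.8,(255,255,255),2);out.append(k[50:400,280:500])
cv2.imwrite("pics/ang2.png",cv2.resize(np.hstack(out),(800,318)))
S=[(round(d["p"],2),np.round(1000*toB(d["position"]),1).tolist()) for n in("left","middle","right") for d in spot_in("cover_"+n,"scene")[:1]];print(S)
print([(round(d["p"],2),np.round(1000*toB(d["position"]),1).tolist()) for d in tip_of("cover_left","scene")])
E
```

```text
t: 15.3
eef_pos: [0.6224, 0.0512, 0.1159]
tool_rot: [3.141, 0.045, -0.01]
force: [-6.8, -5.7, -5.2]
gripper_width: 0.0291
now bank mm [ 40.4  77.8 115.9] travel [-43.1  -0.2  39.2] ang [0.01 0.35 0.01] F [-6.82 -5.72 -5.22] t 15.3
[(0.56, [44.6, 78.5, 119.0]), (0.73, [17.2, 1.2, 92.2]), (0.71, [18.4, -72.2, 96.8])]
[(0.74, [45.3, 80.8, 79.2])]
```

View pics/ang2.png

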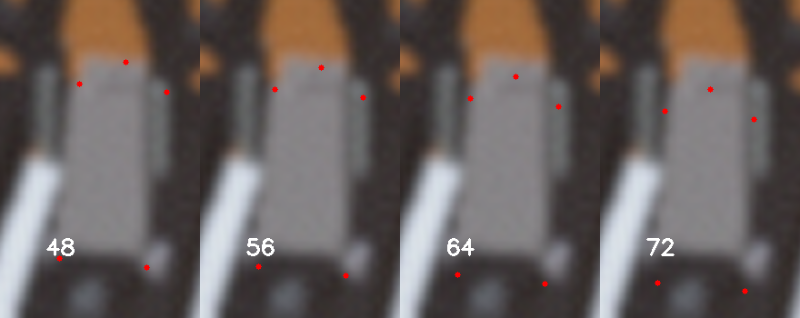

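```bash
python3 -m crank '[{"travel":[0,0,0],"angular":[0,0,0]},{"travel":[0,0,0],"angular":[0,0,0]},{"travel":[0,0,0],"angular":[0,0,0]},{"travel":[0,0,0],"angular":[0,0,0]}]'
python3 - <<'E'
from h import *
plan([-.003,0.078,.077]);print(observe()["gripper_width"])
b=get_image("scene");cv2.imwrite("pics/fin.png",cv2.resize(b[120:270,100:350],(800,480),interpolation=cv2.INTER_CUBIC))
for n in("left","middle","right"):
  print(n,[(round(d["p"],2),np.round(1000*toB(d["position"]),1).tolist()) for d in spot_in("cover_"+n,"scene")[:1]])
E
```

```text
t: 16.05
eef_pos: [0.6224, 0.0513, 0.116]
tool_rot: [3.141, 0.045, -0.009]
force: [-6.1, -5.8, -5.8]
gripper_width: 0.0291
now bank mm [ 40.4  77.8 116. ] travel [-43.2  -0.2  39.2] ang [0.01 0.35 0.01] F [-6.12 -5.78 -5.84] t 16.05
0.02907137225144606
left [(0.89, [42.2, 78.9, 115.4])]
middle [(0.54, [19.8, 4.3, 94.8])]
right [(0.52, [18.8, -73.5, 99.0])]
```

View pics/fin.png

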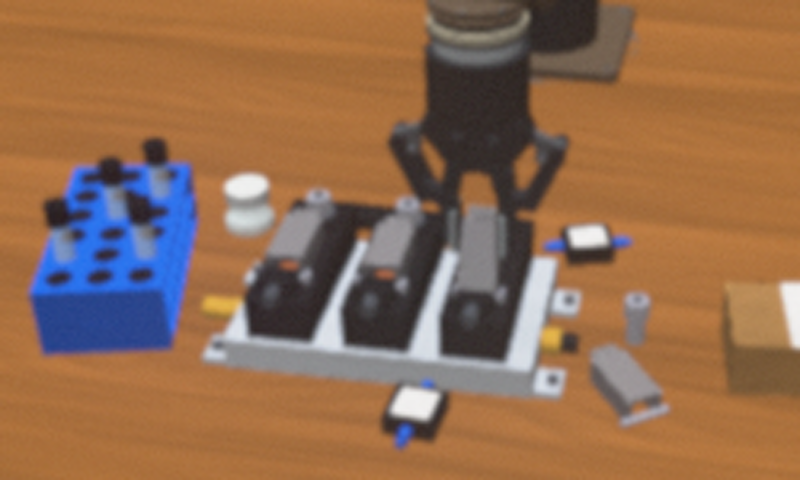

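Run:
```python
from h import *
get_image("scene")
def mask(y,a):
    c,s=np.cos(np.radians(a)),np.sin(np.radians(a));pts=[]
    P=[(x,yy,z) for x in(-60,0) for yy in(-15,15) for z in(-4,20)]+[(-69,yy,z) for yy in(-11,11) for z in(16,20)]
    for p in P: pts.append(proj("scene",W(np.array([46+p[0]*c+p[2]*s,y+p[1],78-p[0]*s+p[2]*c])/1000)))
    m=np.zeros((384*4,512*4),np.uint8);h=cv2.convexHull(((np.array(pts)+.5)*4).astype(np.int32));cv2.fillConvexPoly(m,h,1);return m
def st(m,k=1):
    v,u=np.nonzero(m);return np.round([u.mean()/k,v.mean()/k,v.min()/k,v.max()/k,m.sum()/k/k],1)
for n,y in(("left",78),("middle",0),("right",-78)):
    d=silhouettes("cover_"+n,"scene")
    print(n,[(round(e["p"],2),st(e["region"])) for e in d[:1]])
    for a in((40,46,52,58,64,70,76) if n=="left" else (0,)):print("  ",a,st(mask(y,a),4))
```

```text
left [(0.74, array([249.3, 198.5, 185. , 211. , 310. ]))]
   40 [250.4 198.4 183.  213.2 384.9]
   46 [250.2 198.3 183.2 213.  383.8]
   52 [250.  198.4 183.5 212.8 380. ]
   58 [249.8 198.9 184.2 213.2 378.8]
   64 [249.4 199.6 185.  214.  379.3]
   70 [249.2 200.6 186.  215.  380. ]
   76 [248.9 201.6 187.5 215.8 371.9]
middle [(0.69, array([221.8, 197.4, 188. , 208. , 242. ]))]
   0 [221.4 199.4 187.5 211.  315. ]
right [(0.64, array([192.9, 194.5, 186. , 204. , 226. ]))]
   0 [192.  196.8 185.  208.  320.1]
```

The calibrated silhouette comparison gives 58 to 76 degrees, about 65. That fits the 71 degrees from the arm's motion and clears the 46-degree limit. Handing in.

```bash
python3 -c "
from bench import *
print(close_job()); print(observe()['force'],observe()['gripper_width'])"
```

```text
the job is handed in; nothing more can be done
None
the job is handed in; nothing more can be done
```

The left bolt was the loose one. I opened the left valve's cover to about 65° and handed the job in at about 16 s, with the fingers still holding it.

- **Bolts:** The right and middle bolts stayed solid at about 15 N. The left one gave way at under 1 N and sank to its stop at z = 83.6 mm, about 8 mm down.
- **Cover grip:** I pinched the left cover near its free end and lifted it along its arc. The finger opening was 29 mm with steady forces, and the arm did not move over the last 0.75 s before I took the final measurements.
- **Cover angle:** The angle checks disagreed somewhat. The arm's motion gives about 71°, the calibrated silhouette 58–76°, and the network's surface points only 51–59°. All are above the required 46°. I raised it about 9° further because the earlier estimates were 45–62°.
- **Other things:** In the last scene picture the other two covers were shut and the sensors, rack, jar, spare parts and carton looked undisturbed. I did not measure their positions. The screwdriver was not checked at the end, but the arm was never lowered near it.

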